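# Third hand: press a shelf bracket against the sprung fence

### The job

Call your workmate by pressing the bell's plunger right down to its stop and letting it come up again. Then pick up the wooden T-shaped shelf bracket, set it flat on the jig board with its broad plate flush against the spring-backed fence and centred on it, and push so that the fence is about half way along its travel (roughly 10 N). Finish while still holding it there with that steady push, so that your workmate can drive the screws, and leave the other things on the table where they are.

Things in the scene. Friction and masses are not known exactly. Their poses are not given: they have to be found in the camera images.
- plunger (a joint): Travel of the call bell's plunger in m: 0 up, 0.008 fully down on its stop. It springs back by itself; 1 N starts it, about 5 N holds it at the stop.
- plunger_top (a point): Centre of the top of the plunger's round steel head (diameter 18 mm), 66 mm above the table when up. The head stands over a steel dome bell (diameter 74 mm) on a dark wooden square of 90 mm, screwed to the table. z points up.
- bracket_grip (a point): Point on the arm of the loose wooden shelf bracket (pale wood, about 120 g), half-way up: 22.5 mm above its underside. The bracket lies on the table as a T seen from above, 45 mm high everywhere. x points from the arm to the broad plate, z up. Arm: 28 mm wide in y (centred), from x = -60 to x = +32 mm. Plate: 18 mm thick from x = +32 to x = +50 mm, 100 mm wide in y (centred); its front face at x = +50 mm goes against the fence.
- fence_face (a point): Centre of the front face of the jig's fence plate (wood, 124 mm wide in y, 45 mm high, 16 mm thick), 22.5 mm above the jig board; moves with the fence. x points into the fence, the direction to push; z up. The jig is a fixed plywood board with its top 18 mm above the table, 170 mm wide in y, reaching 150 mm in front of the unpushed face; behind the fence stand two square wooden posts (52 mm above the board) carrying its springs.
- fence (a joint): How far the fence plate has been pushed back along its x, in m: 0 free, 0.015 at its hard end stop. It is sprung: 3 N starts it, then 1 N more for each mm (10.5 N at half way, 0.0075).
- offcut: Bystander: square timber offcut 130 x 45 x 45 mm lying beyond the work; origin at the centre of its underside. Leave alone.
- screw_tray: Bystander: open grey tray of brass screws, 100 x 140 x 35 mm, beyond the work; origin at the centre of its underside. Leave alone.
- screwdriver: Bystander: screwdriver lying at the robot's right; origin on its underside. Leave alone.
- try_square: Bystander: try square, dark wooden stock 100 mm long and steel blade 160 mm long, lying at the robot's left; origin under the stock. Leave alone.
There are look-alikes about, which are no part of the job. Leave any pink or purple look-alike of the part that bears bracket_grip alone.

How it is judged:
On the way, in this order (a step that is already met when the one before it is completed fails the run):
1. the bell's plunger is pressed down to its stop (value of joint plunger above 0.0065 m), for 0.1 s.
2. the plunger has come up again (value of joint plunger below 0.002 m), for 0.1 s.
At the end, for the whole second after the job is handed in: For the last second the robot pushes the plate on the fence with 4.5 to 17 N, fence 3.5 to 11.5 mm in; the bracket is centred within 10 mm, on the board within 6 mm, level and square within 0.08 rad, plate first; the plunger is up (value of joint fence between 0.0035 and 0.0115 m and contact force between bracket and fence between 4.5 and 17 N and x of bracket_grip in the frame of fence_face between -0.055 and -0.045 m and y of bracket_grip in the frame of fence_face between -0.01 and 0.01 m and z of bracket_grip in the frame of fence_face between -0.006 and 0.006 m and angle between the x axis of bracket_grip and the x axis of fence_face, either way round below 0.08 rad and angle between bracket_grip's own z axis and vertical below 0.08 rad and contact force between any of the fingers, the arm and bracket above 2 N and value of joint plunger below 0.002 m); the arm keeps its last pose, push and grip.
It fails at once if the offcut is moved more than 30 mm (distance of offcut from where it was at the start of the episode above 0.03 m).
It fails at once if the screw tray is moved more than 30 mm (distance of screw_tray from where it was at the start of the episode above 0.03 m).
It fails at once if the screwdriver is moved more than 30 mm (distance of screwdriver from where it was at the start of the episode above 0.03 m).
It fails at once if the try square is moved more than 30 mm (distance of try_square from where it was at the start of the episode above 0.03 m).
It also fails if it takes over 45 s, if anything falls off the work surface, if the arm or the gripper's body presses on something with over 40 N, if the wrist force passes 120 N, or if a joint passes its speed limit or range.

### The arm

A 7-joint arm with a two-finger parallel gripper is mounted at the origin on the work surface. World frame = base frame: x ahead of the robot, y to its left, z up, the work surface at z = 0. Lengths are in m, angles in rad, forces in N, time in s.
With the tool pointing down it reaches from about 0.4 to 0.875 m from the base axis. Payload 6.5 kg.
Tool frame: the origin (TCP) lies midway between the tips of the shut fingers; the grasp point (between the pads) lies 19 mm behind it; z points along the fingers, y is the direction in which the jaws open and shut (so a half turn about z gives the same grasp; the last joint's range is limited). The gripper opens to 85 mm and grips with 20 to 120 N. Pads are 22 mm wide; open, the fingers measure 114 mm over their backs; the gripper's body (76 mm by 85 mm) begins 54 mm behind the grasp point. The pads swing forward as they close: fully open they stand 13 mm farther back than shut.
Start: joints at [1.273, 0.536, -0.004, 1.538, 0.003, 1.067, -0.071], TCP at [0.149, -0.633, 0.231] pointing down, gripper open.
Joint ranges: [-2.7, 2.7], [-0.37, 2.16], [-1.27, 1.26], [0.24, 2.4], [-1.31, 4.45], [0.19, 1.91], [-2.76, 2.76]. Speed limits (rad/s): [2.39, 2.39, 3.14, 3.14, 3.14, 3.14, 3.14].

### API

Orientations are given as a rotation vector (axis times angle).
In Python, from rig import status, cams, sign_off gives the robot as it stands. The module is installed in compiled form; this text tells all that it offers.
- The arm moves only by the tool move_arm, never from a script. Its argument "deltas" is a list of rows, each a list of 2 entries, a list of its own where there are three numbers: the shift along the tool's x, y, z in mm, then the turn, a rotation vector about the tool's x, y, z in degrees. A call has 1 to 20 rows; each row shifts and turns the commanded pose from where the row before left it, along the tool's axes as they then stand; what a row does not reach is not made up. A row lasts 1/10 s, in which the tool goes at most 50 mm and 8.59 degrees, less where a joint would pass 70% of its speed; a pose out of reach is approached as far as the arm can. A call is refused whole if a number of a shift passes 50 or a number of a turn 8.59, either way. A call with a gripper value outside its range is refused whole. "jaw" is the closure, from -1 (fully open) to 1 (shut), set as the call begins (left out, the last holds). The fingers move at their own pace and stop on an object; "squeeze" is the grip in N (left out, the last holds). Time passes only in rows, so rows that do not move let the fingers close. It gives the time, the measured TCP pose, the force and the opening at its end, in the units of the state.
- status.get_state(): the state, without advancing time (a new reading comes with each control period).
- cams.get_image(name): name is "scene" or "top" or "wrist"; returns the picture (420x560x3 uint8, red, green, blue); there is no depth.
- cams.calibration(name): a dict with "camera_matrix" (3x3 intrinsics, pixels), "dist" ([k1, k2, p1, p2, k3] as OpenCV has them; the pictures are not rectified), "rvec" (rotation vector, rad) and "tvec" (3), from world to camera coordinates, as OpenCV has them. Camera axes: x right, y down, z forward; pixel columns grow to the right and rows downward; lengths in m; the calibration is good to about 2 mm. A picture is of the moment at which its call begins: read the wrist's pose just before it. calibration takes no time and is no camera call; for the wrist camera it gives the pose at the moment of the call.
- sign_off(): hands the job in, once; it reports no verdict.
The state is a dict: "t": time; "q": joint angles; "joint_velocities": joint speeds; "joint_efforts": joint torques, N m; "ee_pos": TCP position; "orientation": TCP orientation; "contact_force": force on the tool from outside, world axes, zero at the start; "moment": the same for the moment, N m; "opening": opening from 0.0 (shut) to 1.0 (fully open).
Only numpy, scipy, OpenCV 4.12 (cv2) and the standard library are available. Lean on these libraries where they do the work, as an engineer would, in place of code of your own. Each camera call takes 0.05 s, during which the arm holds its last target.

## Working session

There is one attempt and no reset: what is moved stays moved. The work goes in short steps, Python scripts to look and compute and a tool call to move; the robot and the scene stay as the last step left them, time stands still between calls to the robot, and variables do not carry over. Pictures are saved under pics/ and viewed, and the job is handed in when it is done.

Besides the shell and the picture viewer there is one more tool, called after ">>>" as name(argument=value, ...), one argument or row to a line, values as JSON. move_arm: Moves the arm, as the interface text tells. Its arguments: {"type":"object","properties":{"deltas":{"type":"array"},"jaw":{"type":"number"},"squeeze":{"type":"number"}},"required":["deltas"]}

```bash
mkdir -p pics
cat > h.py <<'E'
import numpy as np, cv2
from rig import status, cams
from scipy.spatial.transform import Rotation as R
def grab(n,f):
    im=cams.get_image(n); cv2.imwrite('pics/'+f,im[:,:,::-1]); np.save('pics/'+f[:-4]+'.npy',im); return im
def ray(c,px,z):
    px=np.array(px,float).reshape(-1,1,2)
    u=cv2.undistortPoints(px,np.array(c['camera_matrix']),np.array(c['dist'])).reshape(-1,2)
    Rm=cv2.Rodrigues(np.array(c['rvec'],float))[0]; t=np.array(c['tvec']).reshape(3)
    o=-Rm.T@t; d=np.c_[u,np.ones(len(u))]@Rm
    return o+d*((z-o[2])/d[:,2])[:,None]
def proj(c,P):
    return cv2.projectPoints(np.array(P,float).reshape(-1,3),np.array(c['rvec'],float),np.array(c['tvec'],float),np.array(c['camera_matrix']),np.array(c['dist']))[0].reshape(-1,2)
E
python3 - <<'E'
from h import *
import json
print(status.get_state())
for n in ['scene','top','wrist']:
    c=cams.calibration(n); print(n,c)
    json.dump({k:np.array(v).tolist() for k,v in c.items()},open(f'pics/{n}0.json','w'))
    grab(n,n+'0.png')
E
```

```text
{'t': 0.0, 'q': array([ 1.27280351,  0.53716066, -0.00444921,  1.5389098 ,  0.00260023,
        1.06730123, -0.07123696]), 'joint_velocities': array([-0.00166509, -0.00038563, -0.00027499,  0.00044704,  0.00045253,
        0.00025332, -0.00010854]), 'joint_efforts': array([-1.15342136e-04, -5.83417261e+01,  1.04829580e+00, -2.59106970e+01,
        1.22755172e-02,  9.39335703e-03,  6.92113247e-07]), 'ee_pos': array([ 0.14915654, -0.63198337,  0.23040227]), 'orientation': array([-3.11877844e+00, -3.63152297e-01,  5.15920602e-04]), 'contact_force': array([ 0.44841724, -1.0814589 , -0.12612158]), 'moment': array([ 0.0401151 , -0.02852046, -0.00764477]), 'opening': 1.0010048652432124}
scene {'camera_matrix': array([[440.02249465,   0.        , 274.92819645],
       [  0.        , 440.02249465, 203.80923395],
       [  0.        ,   0.        ,   1.        ]]), 'dist': array([-0.0199479,  0.       ,  0.       ,  0.       ,  0.       ]), 'rvec': array([ 1.62671489,  2.16147521, -0.64269607]), 'tvec': array([ 0.1672967 , -0.37746959,  1.65057157])}
top {'camera_matrix': array([[440.64879461,   0.        , 276.97949175],
       [  0.        , 440.64879461, 210.85754908],
       [  0.        ,   0.        ,   1.        ]]), 'dist': array([-0.14562295,  0.        ,  0.        ,  0.        ,  0.        ]), 'rvec': array([ 2.10697594, -2.10976063,  0.19399961]), 'tvec': array([-0.00246455,  0.55836597,  1.22587115])}
wrist {'camera_matrix': array([[361.0682579 ,   0.        , 279.0072356 ],
       [  0.        , 361.0682579 , 208.63734143],
       [  0.        ,   0.        ,   1.        ]]), 'dist': array([-0.05893818,  0.        ,  0.        ,  0.        ,  0.        ]), 'rvec': array([-2.27121438,  1.79717056,  0.27195354]), 'tvec': array([-0.64911434, -0.03747146,  0.37963762])}
```

View pics/top0.png

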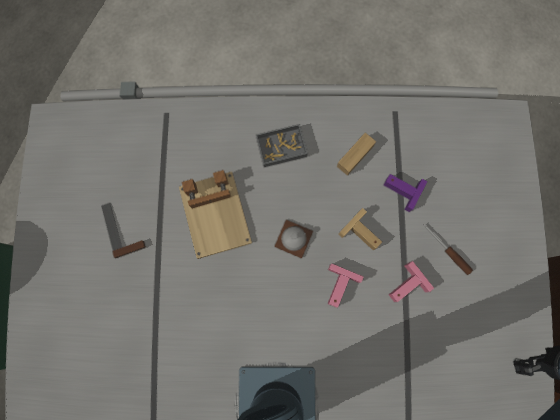

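View pics/scene0.png

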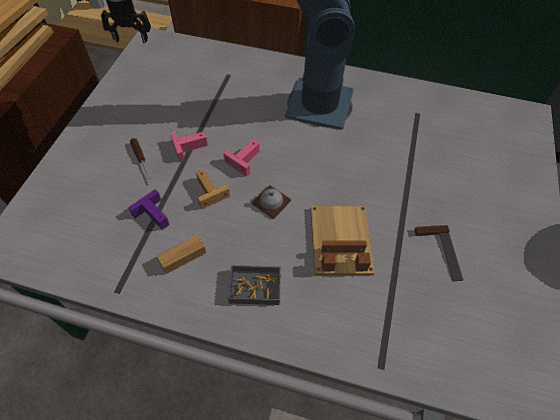

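View pics/wrist0.png

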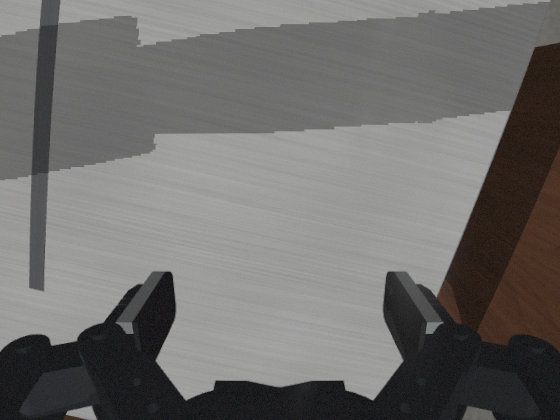

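The top view shows the pale wooden bracket at (361,229), with its plate up-left at about (354,222) and its arm reaching to (379,244). Other things that could be mistaken for it are the pink Ts at (344,283) and (411,282), the purple T at (406,190) and the plain offcut bar at (356,153). The bell is at (294,237). The jig is at (215,215), with its fence at (210,199). I choose the pale T and check it in a close crop.

Run:
```python
from h import *
im=np.load('pics/top0.npy')
a=cv2.resize(im[190:270,320:400],(400,400),interpolation=cv2.INTER_CUBIC)
b=cv2.resize(im[160:264,168:256],(338,400),interpolation=cv2.INTER_CUBIC)
cv2.imwrite('pics/crop0.png',np.hstack([a,b])[:,:,::-1])
s=np.load('pics/scene0.npy')
a=cv2.resize(s[160:215,185:300],(800,383),interpolation=cv2.INTER_CUBIC)
cv2.imwrite('pics/crop1.png',a[:,:,::-1])
```

```text
(no output)
```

View pics/crop0.png

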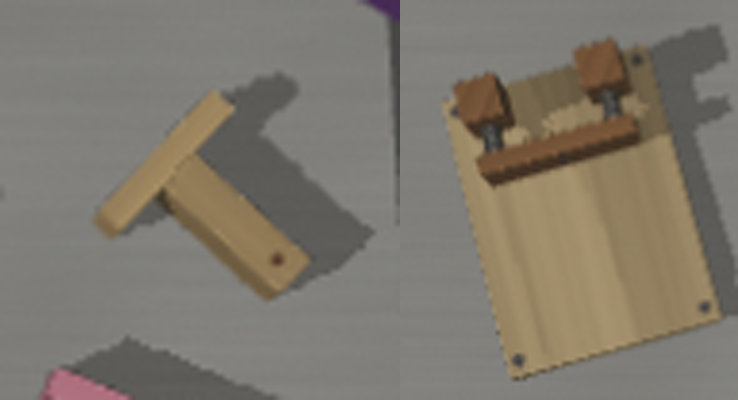

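View pics/crop1.png

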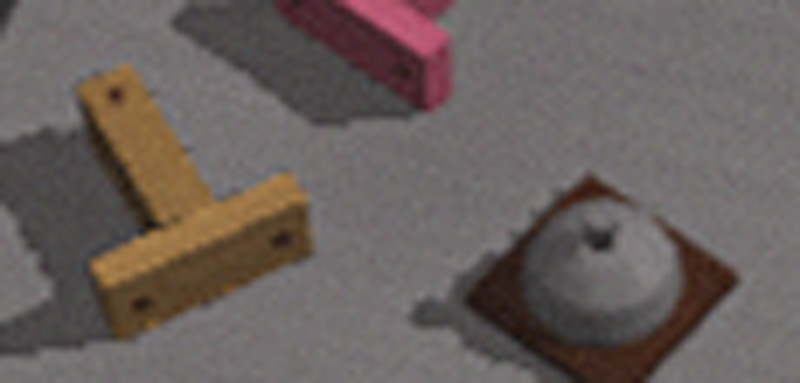

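The close crop confirms a pale wooden T with its plate at upper left. Next I turn these pixels into positions.

```bash
cat > m0.py <<'E'
from h import *
ct=cams.calibration('top'); cs=cams.calibration('scene')
A=lambda p:(320+p[0]/5-.4,190+p[1]/5-.4)
B=lambda p:(168+(p[0]-400)/3.841-.4,160+p[1]/3.846-.4)
np.set_printoptions(precision=4,suppress=True)
print('plate top',ray(ct,[A((217,91)),A((235,107)),A((93,218)),A((110,237))],.045)[:,:2])
print('arm end top',ray(ct,[A((310,260)),A((272,299))],.045)[:,:2], 'hole',ray(ct,[A((277,259))],.045))
b=ray(ct,[B((515,381)),B((722,318)),B((443,103)),B((645,45))],.018)[:,:2];print('board',b)
print('fence top front corners',ray(ct,[B((492,178)),B((638,130)),B((478,160)),B((632,117))],.063)[:,:2])
C=lambda p:(185+p[0]/6.957-.4,160+p[1]/6.96-.4)
print('plunger scene',ray(cs,[C((600,230))],.066)[:,:2])
im=np.load('pics/top0.npy').astype(int)
sub=im[215:262,270:320]; hsv=cv2.cvtColor(sub.astype(np.uint8),cv2.COLOR_RGB2HSV)
m=((hsv[:,:,1]>90)&(hsv[:,:,2]<110)).astype(np.uint8)
cn=max(cv2.findContours(m,0,2)[0],key=cv2.contourArea)
r=cv2.minAreaRect(cn); print(r); c=np.array(r[0])+[270,215]; print('bell base',ray(ct,[c],.015))
cv2.imwrite('pics/bell.png',cv2.resize(im[210:265,265:325].astype(np.uint8),(660,600),interpolation=2)[:,:,::-1])
E
python3 m0.py
```

```text
plate top [[ 0.569  -0.2564]
 [ 0.5594 -0.2668]
 [ 0.4938 -0.1811]
 [ 0.4826 -0.1907]]
arm end top [[ 0.4685 -0.3074]
 [ 0.4458 -0.2841]] hole [[ 0.4692 -0.288   0.045 ]]
board [[0.4224 0.2326]
 [0.4714 0.0731]
 [0.6437 0.2988]
 [0.6904 0.1374]]
fence top front corners [[0.5726 0.2467]
 [0.6095 0.1356]
 [0.5867 0.2581]
 [0.6198 0.1404]]
plunger scene [[ 0.4902 -0.0486]]
((23.44827651977539, 23.620689392089844), (28.88741683959961, 28.887414932250977), 23.198591232299805)
bell base [[ 0.4825 -0.0514  0.015 ]]
```

View pics/bell.png

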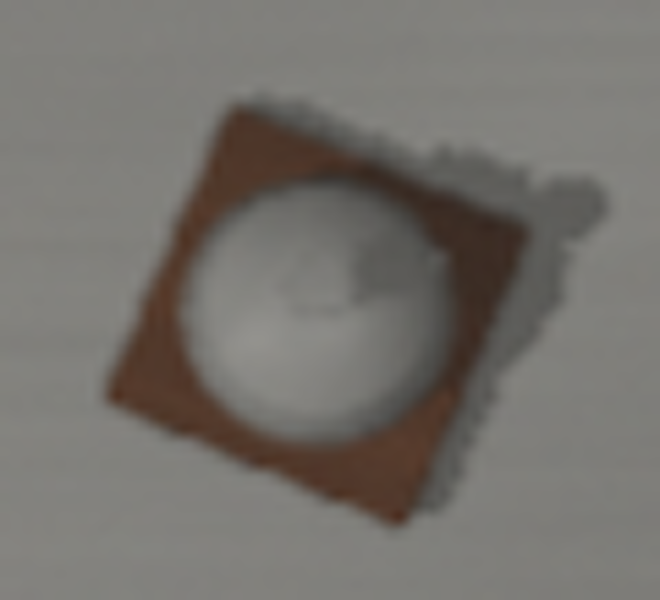

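```bash
cat >> h.py <<'E'
np.set_printoptions(precision=4,suppress=True)
def pose():
    s=status.get_state(); return s,np.array(s['ee_pos']),R.from_rotvec(s['orientation'])
def plan(target,yaw=None):
    """total shift in tool axes (mm) and yaw turn about tool z (deg); shift expressed in current axes"""
    s,p,r=pose(); M=r.as_matrix()
    cy=np.degrees(np.arctan2(M[1,0],M[0,0]))
    print('t',s['t'],'pos',p,'yaw',cy,'tilt z',M[:,2],'F',s['contact_force'],'open',s['opening'])
    d=M.T@(np.array(target)-p)*1000
    print('shift tool mm',d,'norm',np.linalg.norm(d))
    if yaw is not None:
        # tool to have x at yaw, z down
        T=R.from_matrix(np.array([[np.cos(yaw),np.sin(yaw),0],[np.sin(yaw),-np.cos(yaw),0],[0,0,-1]]))
        print('turn deg',np.degrees((r.inv()*T).as_rotvec()), 'shift in turned axes', T.inv().apply(np.array(target)-p)*1000)
E
python3 - <<'E'
from h import *
c=cams.calibration('wrist');Rm=cv2.Rodrigues(c['rvec'])[0]; o=-Rm.T@c['tvec']
s,p,r=pose(); print('cam in tool',r.inv().apply(o-p),'axes',r.inv().apply(Rm))
ct=cams.calibration('top')
print(ray(ct,[(293.3,235.6)],.066))
plan([.42,-.25,.25],np.radians(45))
plan([.487,-.05,.2])
E
```

```text
cam in tool [ 0.0757  0.0001 -0.1424] axes [[-0.0002  1.     -0.    ]
 [-0.9559 -0.0002 -0.2938]
 [-0.2938 -0.      0.9559]]
[[ 0.4842 -0.05    0.066 ]]
t 0.15 pos [ 0.1492 -0.6321  0.2306] yaw 13.287263571190069 tilt z [-0.0004  0.0013 -1.    ] F [0.3207 0.03   0.1959] open 1.0023174291424481
shift tool mm [ 351.3504 -309.7108  -19.0159] norm 468.7531207987424
turn deg [ -0.0778  -0.0166 -31.7127] shift in turned axes [461.6823 -78.7548 -19.4079]
t 0.15 pos [ 0.1492 -0.6321  0.2306] yaw 13.287263571190069 tilt z [-0.0004  0.0013 -1.    ] F [0.3207 0.03   0.1959] open 1.0023174291424481
shift tool mm [ 462.528  -488.8894   31.2193] norm 673.73558369984
```

>>> move_arm(
  deltas=[
    [[0, 0, 0], [0, 0, -8]],
    [[0, 0, 0], [0, 0, -8]],
    [[0, 0, 0], [0, 0, -8]],
    [[0, 0, 0], [0, 0, -7.7]],
    [[48, -2, -2], [0, 0, 0]],
    [[48, -2, -2], [0, 0, 0]],
    [[48, -2, -2], [0, 0, 0]],
    [[48, -2, -2], [0, 0, 0]],
    [[48, -2, -2], [0, 0, 0]],
    [[48, -2, -2], [0, 0, 0]],
    [[48, -2, -2], [0, 0, 0]],
    [[48, -2, -2], [0, 0, 0]],
    [[48, -2, -2], [0, 0, 0]],
    [[48, -2, -2], [0, 0, 0]],
    [[0, 0, 0], [0, 0, 0]],
    [[0, 0, 0], [0, 0, 0]],
    [[0, 0, 0], [0, 0, 0]],
  ],
  jaw=1,
)

```text
t: 1.85
ee_pos: [0.4737, -0.2802, 0.2509]
orientation: [-2.903, -1.199, 0.002]
contact_force: [-0.6, -0.0, 0.2]
opening: 0.002
```

Run:
```python
from h import *
import pickle
pickle.dump(cams.calibration('wrist'),open('pics/w1.pkl','wb'))
grab('wrist','w1.png')
plan([.485,-.05,.2])
```

```text
t 1.9 pos [ 0.4735 -0.2806  0.251 ] yaw 44.844536490807045 tilt z [-0.0011 -0.0004 -1.    ] F [ 0.4023 -0.0075 -0.3158] open -0.0024492878070357833
shift tool mm [ 170.7838 -155.3372   50.9022] norm 236.40597354453044
```

View pics/w1.png

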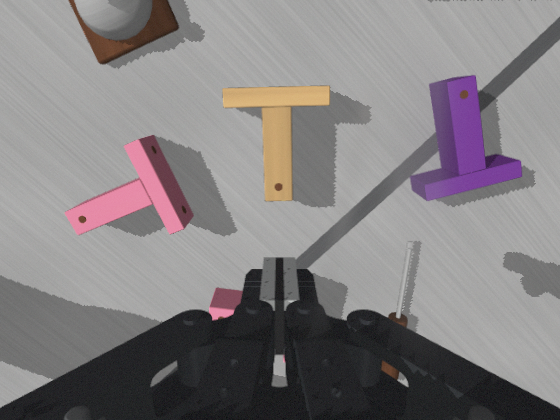

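The wrist view shows the pale bracket centred, with the plate's front edge from (222,88) to (329,86) and the arm end at (265,201) to (292,200). The bell is at upper left.

Run:
```python
from h import *
import pickle
c=pickle.load(open('pics/w1.pkl','rb')); im=np.load('pics/w1.npy')
hsv=cv2.cvtColor(im,cv2.COLOR_RGB2HSV)
m=((hsv[:,:,0]>8)&(hsv[:,:,0]<28)&(hsv[:,:,1]>70)&(hsv[:,:,2]>100)).astype(np.uint8); m[240:]=0;m[:,:200]=0
cn=max(cv2.findContours(m,0,2)[0],key=cv2.contourArea)
print(cv2.approxPolyDP(cn,3,True).reshape(-1,2).tolist())
v=cv2.resize(im[75:215,205:345],(600,600),interpolation=2);cv2.imwrite('pics/w1c.png',v[:,:,::-1])
```

```text
[[329, 86], [222, 89], [224, 107], [262, 107], [265, 200], [292, 198], [290, 107], [329, 104]]
```

View pics/w1c.png

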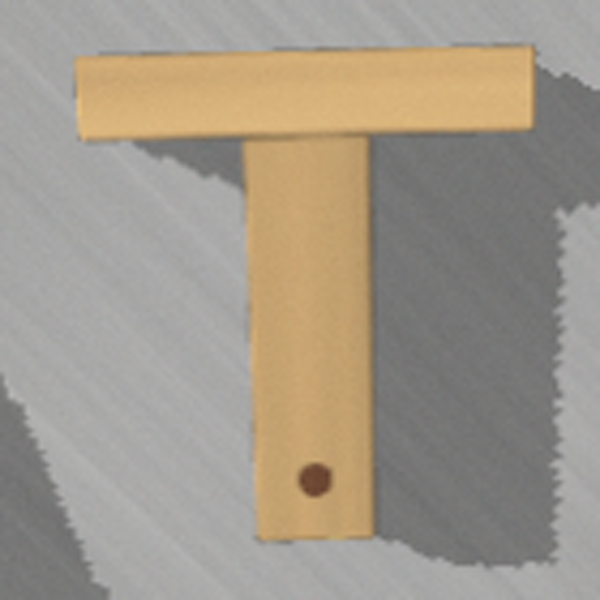

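Run:
```python
from h import *
import pickle
c=pickle.load(open('pics/w1.pkl','rb'))
px=[((x/4.2857)+205-.4,(y/4.2857)+75-.4) for x,y in [(76,57),(534,45),(80,139),(532,128),(258,540),(374,537)]]
P=ray(c,px,.045)[:,:2]; M=np.array([[50,50],[50,-50],[32,50],[32,-50],[-60,14],[-60,-14]])/1000
mc,pc=M.mean(0),P.mean(0); a,b=M-mc,P-pc
th=np.arctan2((a[:,0]*b[:,1]-a[:,1]*b[:,0]).sum(),(a*b).sum())
Rm=np.array([[np.cos(th),-np.sin(th)],[np.sin(th),np.cos(th)]])
g=pc-Rm@mc; print('grip',g,'yaw',np.degrees(th)); print('resid mm',(P-(M@Rm.T+g))*1000)
```

```text
grip [ 0.4984 -0.2532] yaw 46.211532076734194
resid mm [[ 0.172  -1.1347]
 [-0.85    0.0652]
 [ 0.5967 -0.3769]
 [-0.5216  0.7236]
 [ 0.576   0.0237]
 [ 0.0269  0.6991]]
```

>>> move_arm(
  deltas=[
    [[27, -31, 10], [0, 0, 0]],
    [[27, -31, 10], [0, 0, 0]],
    [[27, -31, 10], [0, 0, 0]],
    [[27, -31, 10], [0, 0, 0]],
    [[27, -31, 10], [0, 0, 0]],
    [[0, 0, 0], [0, 0, 0]],
    [[0, 0, 0], [0, 0, 0]],
    [[0, 0, 0], [0, 0, 0]],
  ],
)

```text
t: 2.7
ee_pos: [0.4607, -0.0761, 0.2015]
orientation: [2.904, 1.197, -0.0]
contact_force: [0.6, -0.1, -0.3]
opening: -0.001
```

Run:
```python
from h import *
import pickle
pickle.dump(cams.calibration('wrist'),open('pics/w2.pkl','wb'))
grab('wrist','w2.png')
```

```text
(no output)
```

View pics/w2.png

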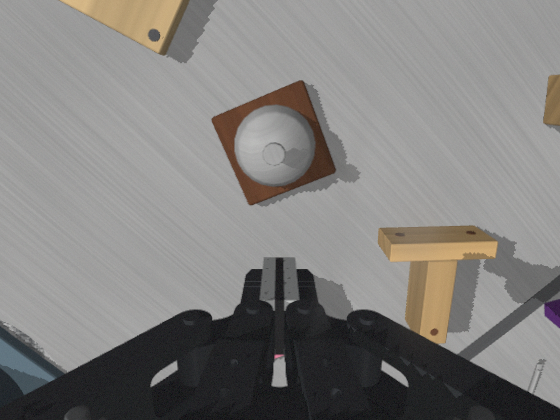

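The plunger head is at about (273,153) and the board's front-right corner is at about (163,54).

Run:
```python
from h import *
import pickle
c=pickle.load(open('pics/w2.pkl','rb'));im=np.load('pics/w2.npy')
v=cv2.resize(im[125:180,245:305],(660,600),interpolation=2);cv2.imwrite('pics/w2c.png',v[:,:,::-1])
q=ray(c,[(273.5,153.5)],.066)[0];print(q)
print(ray(c,[(163,54)],.018))
plan([q[0],q[1],.080])
```

```text
[ 0.4826 -0.0492  0.066 ]
[[0.4716 0.0724 0.018 ]]
t 2.75 pos [ 0.4607 -0.0762  0.2015] yaw 44.78664381738897 tilt z [ 0.0004 -0.0008 -1.    ] F [ 0.2091 -0.8924 -0.7542] open -0.0022129861354532373
shift tool mm [ 34.5706  -3.8502 121.4783] norm 126.36034695829778
```

View pics/w2c.png

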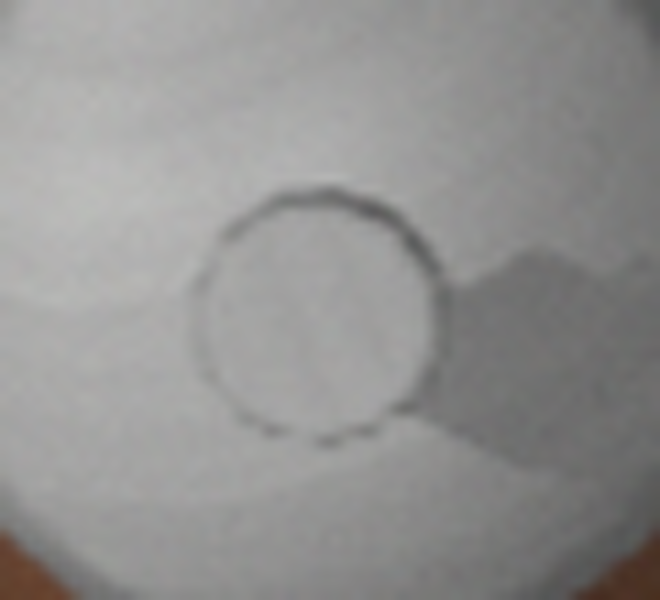

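The head's centre in the crop is at (318,320), which is pixel (273.5,153.7) and matches. Now I move above it and press slowly.

>>> move_arm(
  deltas=[
    [[17, -2, 20], [0, 0, 0]],
    [[18, -2, 30], [0, 0, 0]],
    [[0, 0, 40], [0, 0, 0]],
    [[0, 0, 31], [0, 0, 0]],
    [[0, 0, 0], [0, 0, 0]],
    [[0, 0, 6], [0, 0, 0]],
    [[0, 0, 6], [0, 0, 0]],
    [[0, 0, 5], [0, 0, 0]],
    [[0, 0, 4], [0, 0, 0]],
    [[0, 0, 0], [0, 0, 0]],
    [[0, 0, 0], [0, 0, 0]],
  ],
)

```text
t: 3.85
ee_pos: [0.4837, -0.047, 0.06]
orientation: [2.902, 1.201, 0.003]
contact_force: [2.1, -2.5, 4.1]
opening: -0.0
```

>>> move_arm(
  deltas=[
    [[0, 0, 2], [0, 0, 0]],
    [[0, 0, 2], [0, 0, 0]],
    [[0, 0, 0], [0, 0, 0]],
    [[0, 0, 0], [0, 0, 0]],
    [[0, 0, 0], [0, 0, 0]],
  ],
)

```text
t: 4.35
ee_pos: [0.4838, -0.0469, 0.0575]
orientation: [2.901, 1.201, 0.002]
contact_force: [-3.8, -1.8, 28.3]
opening: 0.0
```

>>> move_arm(
  deltas=[
    [[0, 0, 0], [0, 0, 0]],
    [[0, 0, -5], [0, 0, 0]],
    [[0, 0, -15], [0, 0, 0]],
    [[0, 0, -40], [0, 0, 0]],
    [[0, 0, -40], [0, 0, 0]],
    [[0, 0, -20], [0, 0, 0]],
    [[0, 0, 0], [0, 0, 0]],
  ],
  jaw=-1,
)

```text
t: 5.05
ee_pos: [0.4837, -0.0461, 0.1776]
orientation: [2.901, 1.201, 0.005]
contact_force: [-0.3, -0.6, -0.1]
opening: 1.0
```

Run:
```python
from h import *
import pickle
pickle.dump(cams.calibration('wrist'),open('pics/w3.pkl','wb'))
grab('wrist','w3.png')
plan([.4984,-.2532,.11],np.radians(46.2))
```

```text
t 5.1 pos [ 0.4826 -0.0462  0.1759] yaw 44.996620224134944 tilt z [ 0.0012 -0.0001 -1.    ] F [ 0.2234 -0.1178 -0.3911] open 1.0009495278983884
shift tool mm [-135.196   157.4732   65.9269] norm 217.76620887590715
turn deg [ 0.05   -0.0434 -1.2034] shift in turned axes [-138.4241  154.6571   65.8943]
```

View pics/w3.png

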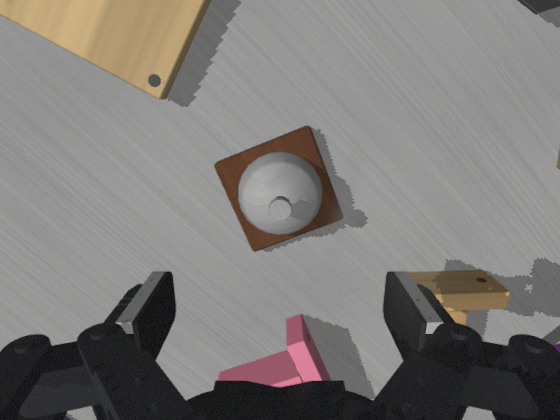

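The plunger is up again at (280,209), and the bracket is undisturbed.

>>> move_arm(
  deltas=[
    [[-27, 31.5, 0], [0, 0, 0]],
    [[-27, 31.5, 0], [0, 0, 0]],
    [[-27, 31.5, 0], [0, 0, 0]],
    [[-27, 31.5, 0], [0, 0, 0]],
    [[-27, 31.5, 0], [0, 0, 0]],
    [[0, 0, 30], [0, 0, -1.2]],
    [[0, 0, 36], [0, 0, 0]],
    [[0, 0, 0], [0, 0, 0]],
    [[0, 0, 0], [0, 0, 0]],
    [[0, 0, 0], [0, 0, 0]],
  ],
)

```text
t: 6.1
ee_pos: [0.4992, -0.2531, 0.1103]
orientation: [2.889, 1.233, 0.002]
contact_force: [-0.3, -0.2, -0.3]
opening: 1.002
```

Run:
```python
from h import *
grab('wrist','w4.png')
plan([.4984,-.2532,.009],np.radians(46.2))
```

```text
t 6.15 pos [ 0.4994 -0.2533  0.1107] yaw 46.21887815806053 tilt z [ 0.0019 -0.0008 -1.    ] F [0.2788 0.3722 0.4079] open 0.9987402252972823
shift tool mm [ -0.7086  -1.0054 101.6747] norm 101.6821206348166
turn deg [ 0.1133 -0.0426  0.0188] shift in turned axes [ -0.6334  -0.8041 101.677 ]
```

View pics/w4.png

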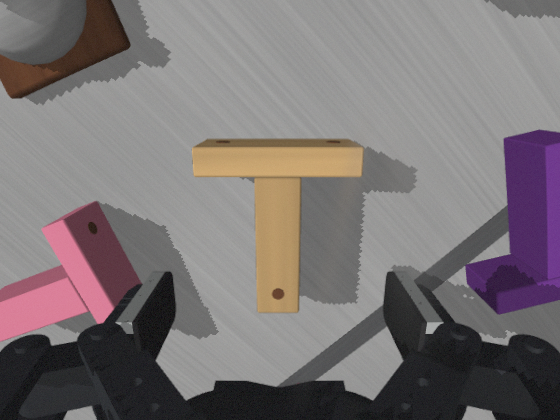

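The bracket is lined up between the fingers. The pink T on the left has its nearest corner at about (142,285), so I check its clearance.

Run:
```python
from h import *
c=cams.calibration('wrist'); s,p,r=pose()
for q in [(142,285),(100,205),(120,315),(45,227),(466,265),(497,313)]:
    print(q, r.inv().apply(ray(c,[q],.045)[0]-p)*1000)
```

```text
(142, 285) [-40.4009 -88.8515  65.4714]
(100, 205) [  14.0049 -108.6117   65.4728]
(120, 315) [ -63.3734 -106.8093   65.4188]
(45, 227) [  -0.3577 -146.5585   65.387 ]
(466, 265) [-26.5255 121.2278  65.8971]
(497, 313) [-63.0306 149.3671  65.9256]
```

>>> move_arm(
  deltas=[
    [[-0.6, -1, 35], [0, 0, 0]],
    [[0, 0, 35], [0, 0, 0]],
    [[0, 0, 22], [0, 0, 0]],
    [[0, 0, 9], [0, 0, 0]],
    [[0, 0, 0], [0, 0, 0]],
    [[0, 0, 0], [0, 0, 0]],
  ],
)

```text
t: 6.75
ee_pos: [0.4985, -0.2535, 0.0097]
orientation: [2.888, 1.232, 0.002]
contact_force: [-0.8, 0.4, -0.3]
opening: 1.001
```

>>> move_arm(
  deltas=[
    [[0, 0, 0], [0, 0, 0]],
    [[0, 0, 0], [0, 0, 0]],
    [[0, 0, 0], [0, 0, 0]],
    [[0, 0, 0], [0, 0, 0]],
    [[0, 0, 0], [0, 0, 0]],
    [[0, 0, 0], [0, 0, 0]],
    [[0, 0, 0], [0, 0, 0]],
    [[0, 0, 0], [0, 0, 0]],
  ],
  jaw=1,
  squeeze=60,
)

```text
t: 7.55
ee_pos: [0.4975, -0.2533, 0.0088]
orientation: [2.889, 1.232, 0.0]
contact_force: [-1.2, 0.8, 5.7]
opening: 0.32
```

>>> move_arm(
  deltas=[
    [[0, 0, -10], [0, 0, 0]],
    [[0, 0, -30], [0, 0, 0]],
    [[0, 0, -30], [0, 0, 0]],
    [[0, 0, -30], [0, 0, 0]],
    [[0, 0, -30], [0, 0, 0]],
    [[0, 0, -20], [0, 0, 0]],
    [[0, 0, 0], [0, 0, 0]],
    [[0, 0, 0], [0, 0, 0]],
  ],
)

```text
t: 8.35
ee_pos: [0.4968, -0.2531, 0.1581]
orientation: [-2.89, -1.232, 0.0]
contact_force: [-0.1, 0.1, -1.4]
opening: 0.32
```

Run:
```python
from h import *
import pickle
pickle.dump(cams.calibration('wrist'),open('pics/w5.pkl','wb'))
s,p,r=pose(); pickle.dump((p,r.as_matrix()),open('pics/p5.pkl','wb'))
grab('wrist','w5.png')
plan([.50,.168,.15],np.radians(16.7))
```

```text
t 8.4 pos [ 0.4963 -0.2528  0.1573] yaw 46.18457829692797 tilt z [-0.0017  0.0006 -1.    ] F [ 0.5022  0.7832 -1.6118] open 0.317997559458004
shift tool mm [ 306.2021 -288.6749    7.5649] norm 420.8921009105515
turn deg [-0.0832  0.0671 29.4845] shift in turned axes [ 124.4519 -402.0055    7.3099]
```

View pics/w5.png

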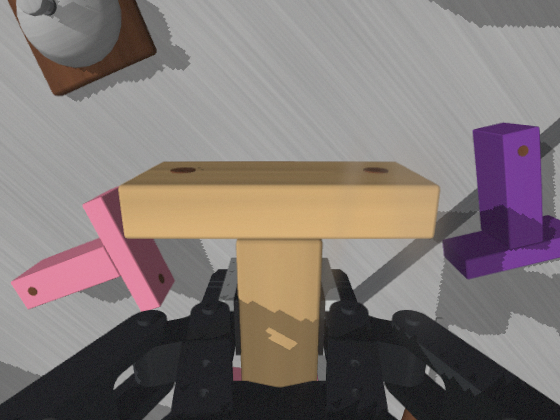

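>>> move_arm(
  deltas=[
    [[0, 0, 0], [0, 0, 7.4]],
    [[0, 0, 0], [0, 0, 7.4]],
    [[0, 0, 0], [0, 0, 7.4]],
    [[0, 0, 0], [0, 0, 7.3]],
    [[10, -40, 0], [0, 0, 0]],
    [[10, -40, 0], [0, 0, 0]],
    [[10, -40, 0], [0, 0, 0]],
    [[10, -40, 0], [0, 0, 0]],
    [[10, -40, 0], [0, 0, 0]],
    [[10, -40, 0], [0, 0, 0]],
    [[10, -40, 0], [0, 0, 0]],
    [[10, -40, 0], [0, 0, 0]],
    [[10, -40, 0], [0, 0, 0]],
    [[4, -40, 0], [0, 0, 0]],
    [[0, -3, 0], [0, 0, 0]],
    [[0, 0, 0], [0, 0, 0]],
    [[0, 0, 0], [0, 0, 0]],
    [[0, 0, 0], [0, 0, 0]],
  ],
)

```text
t: 10.2
ee_pos: [0.4717, 0.158, 0.1577]
orientation: [3.108, 0.452, -0.002]
contact_force: [0.4, 0.0, -1.2]
opening: 0.323
```

Run:
```python
from h import *
import pickle
s,p,r=pose(); pickle.dump((p,r.as_matrix()),open('pics/p6.pkl','wb'))
pickle.dump(cams.calibration('wrist'),open('pics/w6.pkl','wb'))
a=grab('wrist','w6.png'); b=grab('top','t6.png')
v=np.hstack([a[:420,:420],cv2.resize(b[150:270,160:300],(380,326),interpolation=2)[:,:,:][:326].repeat(1,0)] ) if 0 else None
cv2.imwrite('pics/t6c.png',cv2.resize(b[160:270,160:300],(763,600),interpolation=2)[:,:,::-1])
plan([.55,.184,.15],np.radians(16.7))
```

```text
t 10.3 pos [0.4718 0.1585 0.158 ] yaw 16.55129894383898 tilt z [-0.0004 -0.0006 -1.    ] F [ 0.5358  0.5198 -1.5501] open 0.3199232076831744
shift tool mm [82.2199 -2.17    7.9948] norm 82.63617092233459
turn deg [ 0.0279  0.0315 -0.1487] shift in turned axes [82.2208 -1.9527  8.041 ]
```

View pics/w6.png

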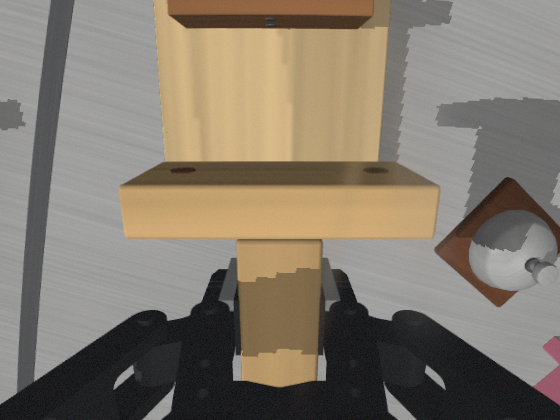

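View pics/t6c.png

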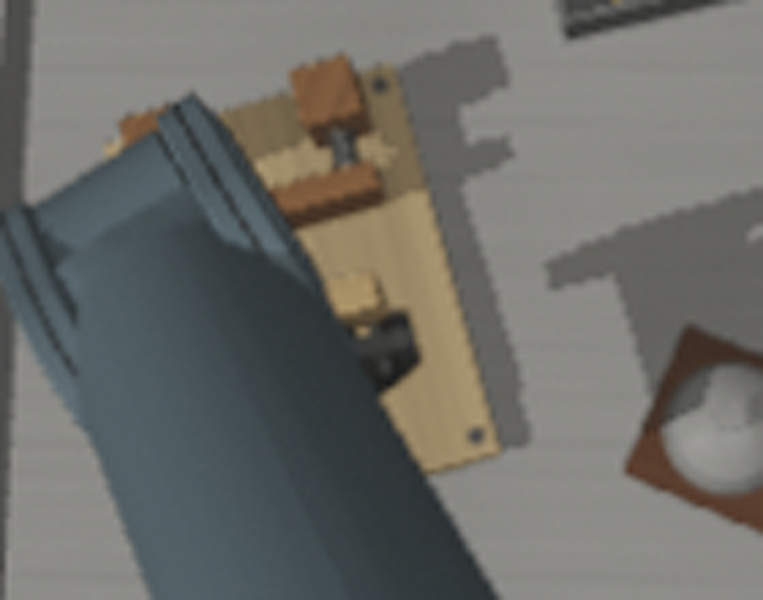

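Run:
```python
from h import *
im=np.load('pics/w6.npy')
v=cv2.resize(im[0:60,145:405],(1300//2+150,185),interpolation=2)
cv2.imwrite('pics/w6a.png',np.vstack([cv2.resize(im[0:60,145:265],(800,400),interpolation=2),])[:,:,::-1])
cv2.imwrite('pics/w6b.png',cv2.resize(im[0:60,285:405],(800,400),interpolation=2)[:,:,::-1])
```

```text
(no output)
```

View pics/w6a.png

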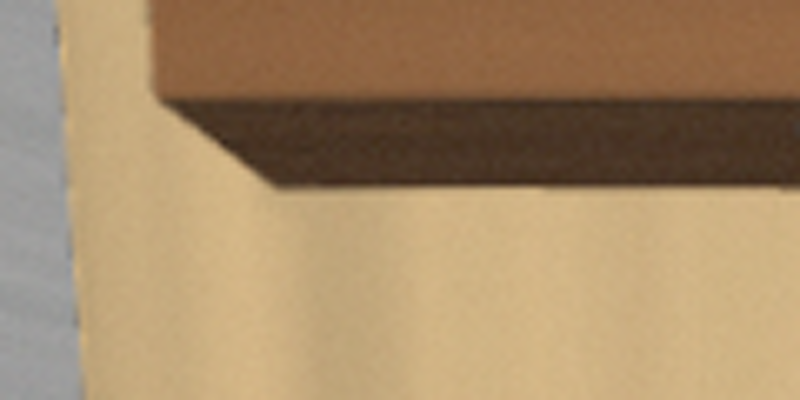

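View pics/w6b.png

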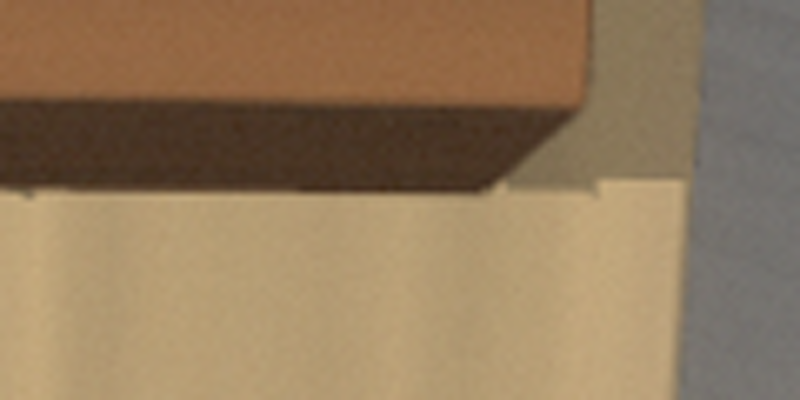

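Run:
```python
from h import *
import pickle
p,M=pickle.load(open('pics/p6.pkl','rb')); c=pickle.load(open('pics/w6.pkl','rb'))
f=lambda q,x0:(x0+q[0]/6.667-.4,q[1]/6.667-.4)
T=ray(c,[f((158,98),145),f((583,107),285)],.063); B=ray(c,[f((277,188),145),f((487,191),285)],.018)
for n,X in (('top',T),('bot',B)):
    d=X[0]-X[1]; mid=X.mean(0)
    print(n,X[:,:2],'width',np.linalg.norm(d),'mid',mid,'yaw',np.degrees(np.arctan2(-d[0],d[1])), 'tool',(mid-p)@M)
bl=ray(c,[f((60,50),145),f((85,390),145)],.018); br=ray(c,[f((700,50),285),f((678,390),285)],.018)
for X in (bl,br): d=X[0]-X[1]; print('board side yaw',np.degrees(np.arctan2(d[1],d[0])),(X-p)@M*1000)
im=np.load('pics/w6.npy')
cv2.imwrite('pics/w6d.png',np.hstack([cv2.resize(im[150:250,110:210],(400,400),interpolation=2),cv2.resize(im[150:250,350:450],(400,400),interpolation=2)])[:,:,::-1])
```

```text
top [[0.5726 0.2572]
 [0.6066 0.1396]] width 0.12246365644921034 mid [0.5896 0.1984 0.063 ] yaw 16.0938742897305 tool [ 0.1247 -0.0052  0.0946]
bot [[0.5726 0.2575]
 [0.6073 0.1391]] width 0.12343445133517192 mid [0.59   0.1983 0.018 ] yaw 16.327746632483322 tool [ 0.1251 -0.005   0.1396]
board side yaw 16.526044067755905 [[139.516  -89.3731 139.4972]
 [104.9041 -89.3768 139.5392]]
board side yaw 16.549555243308426 [[139.2974  78.9031 139.636 ]
 [104.7353  78.9135 139.6779]]
```

View pics/w6d.png

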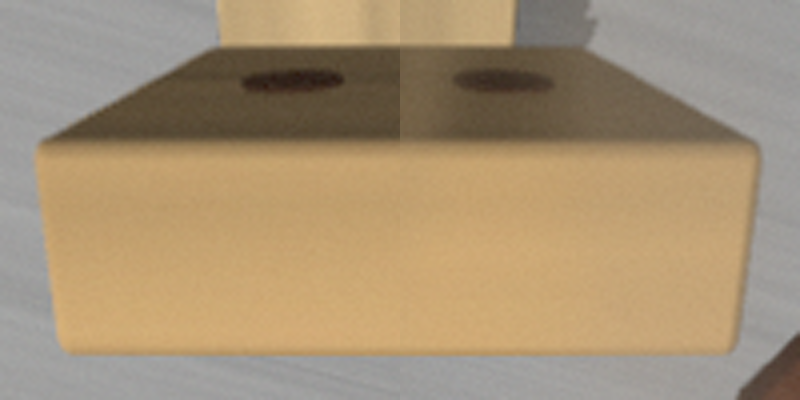

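Run:
```python
from h import *
import pickle
p,M=pickle.load(open('pics/p6.pkl','rb')); c=pickle.load(open('pics/w6.pkl','rb'))
for zt in (.0362,):
    X=(ray(c,[(119.2,185.2),(439.6,185.6),(126,238),(434.2,238)],p[2]+zt)-p)@M*1000; print(X)
Y=(ray(c,[(110+218/4,150+45/4),(350+175/4+3,150+45/4)],p[2]-.0088)-p)@M*1000; print('bottom front',Y)
```

```text
[[ 50.6137 -48.6191 -36.3014]
 [ 50.4629  49.1143 -36.2208]
 [ 33.3366 -48.6915 -36.2805]
 [ 33.2949  49.6358 -36.1996]]
bottom front [[ 50.3015 -48.4024   8.6992]
 [ 50.287   50.0067   8.7802]]
```

>>> move_arm(
  deltas=[
    [[20, -3, 0], [0, 0, 0.15]],
    [[20, -2.5, 0], [0, 0, 0]],
    [[0, 0, 35], [0, 0, 0]],
    [[0, 0, 35], [0, 0, 0]],
    [[0, 0, 30], [0, 0, 0]],
    [[0, 0, 15], [0, 0, 0]],
    [[0, 0, 8], [0, 0, 0]],
    [[0, 0, 4], [0, 0, 0]],
    [[0, 0, 0], [0, 0, 0]],
    [[0, 0, 0], [0, 0, 0]],
  ],
)

```text
t: 11.3
ee_pos: [0.5092, 0.1769, 0.0323]
orientation: [-3.109, -0.451, -0.003]
contact_force: [0.1, -0.2, -0.9]
opening: 0.316
```

Run:
```python
from h import *
import pickle
s,p,r=pose(); pickle.dump((p,r.as_matrix()),open('pics/p7.pkl','wb'))
pickle.dump(cams.calibration('wrist'),open('pics/w7.pkl','wb'))
a=grab('wrist','w7.png')
y=np.radians(16.4); n=np.array([np.cos(y),np.sin(y)])
print(s['contact_force']); plan([*(np.array([.590,.198])-.0507*n),.0275],y)
```

```text
[ 0.1111 -0.2149 -0.867 ]
t 11.35 pos [0.5092 0.1769 0.0323] yaw 16.524589706520704 tilt z [ 0.0018  0.0007 -1.    ] F [ 0.7443 -0.1459 -1.093 ] open 0.3177687256915447
shift tool mm [32.7324  2.6632  4.9031] norm 33.20455343985238
turn deg [-0.0069 -0.1111  0.1246] shift in turned axes [32.7475  2.5914  4.8399]
```

View pics/w7.png

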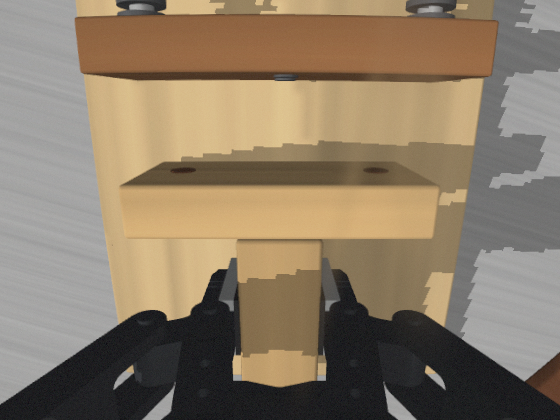

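The fence's top front corners are at about (79,72) and (494,77), and the bracket has about 30 mm to go. I measure once more.

Run:
```python
from h import *
import pickle
p,M=pickle.load(open('pics/p7.pkl','rb')); c=pickle.load(open('pics/w7.pkl','rb'));im=np.load('pics/w7.npy')
cv2.imwrite('pics/w7d.png',np.hstack([cv2.resize(im[40:110,70:170],(400,280),interpolation=2),cv2.resize(im[40:110,410:510],(400,280),interpolation=2)])[:,:,::-1])
X=(ray(c,[(82,72.5),(492.5,77)],.063)-p)@M*1000; print(X,X.mean(0))
X=(ray(c,[(119.2,185.2),(439.2,185.6)],p[2]+.0362)-p)@M*1000; print(X,X.mean(0))
```

```text
[[ 83.7818 -58.5691 -30.4984]
 [ 82.6203  64.0613 -30.5174]] [ 83.201    2.7461 -30.5079]
[[ 50.5779 -48.7265 -36.0977]
 [ 50.4492  49.0553 -36.1113]] [ 50.5135   0.1644 -36.1045]
```

View pics/w7d.png

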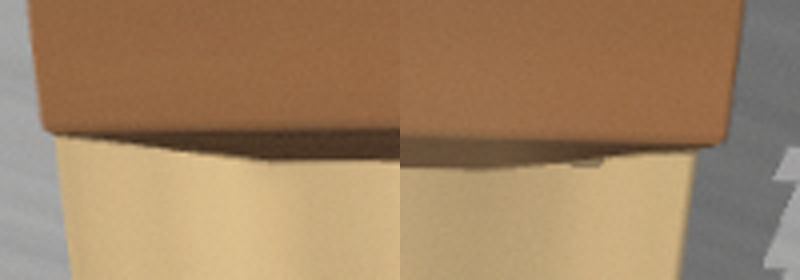

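>>> move_arm(
  deltas=[
    [[8, 2.5, 2], [0, 0, 0.3]],
    [[10, 0, 2], [0, 0, 0]],
    [[6, 0, 0.5], [0, 0, 0]],
    [[3, 0, 0], [0, 0, 0]],
    [[0, 0, 0], [0, 0, 0]],
    [[0, 0, 0], [0, 0, 0]],
  ],
)

```text
t: 11.95
ee_pos: [0.5351, 0.182, 0.0268]
orientation: [-3.11, -0.444, -0.001]
contact_force: [0.5, -0.0, -0.1]
opening: 0.321
```

>>> move_arm(
  deltas=[
    [[4, 0, 0], [0, 0, 0]],
    [[3, 0, 0], [0, 0, 0]],
    [[2, 0, 0], [0, 0, 0]],
    [[0, 0, 0], [0, 0, 0]],
    [[0, 0, 0], [0, 0, 0]],
  ],
)

```text
t: 12.45
ee_pos: [0.5419, 0.1839, 0.0268]
orientation: [3.109, 0.443, -0.005]
contact_force: [-6.4, -1.4, 8.1]
opening: 0.317
```

>>> move_arm(
  deltas=[
    [[2, 0, -0.5], [0, 0, 0]],
    [[2, 0, 0], [0, 0, 0]],
    [[1.5, 0, 0], [0, 0, 0]],
    [[0, 0, 0], [0, 0, 0]],
    [[0, 0, 0], [0, 0, 0]],
    [[0, 0, 0], [0, 0, 0]],
  ],
)

```text
t: 13.05
ee_pos: [0.5456, 0.185, 0.0269]
orientation: [3.108, 0.443, -0.01]
contact_force: [-10.4, -3.1, 9.0]
opening: 0.321
```

Run:
```python
from h import *
import pickle
s,p,r=pose(); pickle.dump((p,r.as_matrix()),open('pics/p8.pkl','wb'))
pickle.dump(cams.calibration('wrist'),open('pics/w8.pkl','wb'))
a=grab('wrist','w8.png')
y=np.radians(16.3); n=np.array([np.cos(y),np.sin(y)])
F=s['contact_force'];print('push',-F[:2]@n,F,s['moment']); 
plan([*(np.array([.590,.198])-.0507*n),.0275],y)
```

```text
push 10.833882508079391 [-10.3854  -3.0851   9.0492] [-0.3517  1.6644 -0.0999]
t 13.1 pos [0.5456 0.185  0.0269] yaw 16.242072618397067 tilt z [-0.0061 -0.0026 -1.    ] F [-11.2778  -2.81     8.9435] open 0.31820580969961915
shift tool mm [-4.4205  0.0012 -0.5528] norm 4.4549310670757585
turn deg [ 0.0457  0.3778 -0.0578] shift in turned axes [-4.4168 -0.0037 -0.582 ]
```

View pics/w8.png

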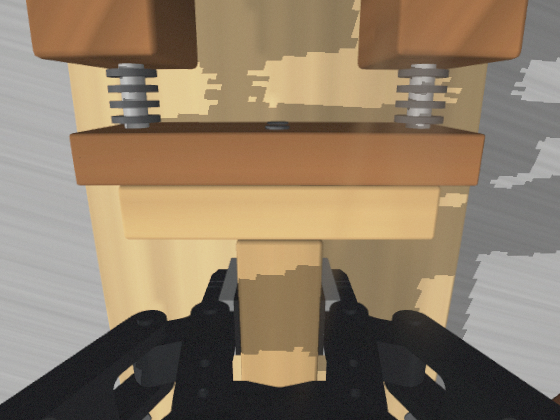

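Plate and fence are flush and centred: the fence spans columns 75–482 and the plate 121–439. The fence is only about 4.4 mm in, and part of the force is friction from pressing on the board. I ease off downward and push about 3 mm further.

>>> move_arm(
  deltas=[
    [[1, 0, -0.7], [0, 0, 0]],
    [[1.5, 0, 0], [0, 0, 0]],
    [[1, 0, 0], [0, 0, 0]],
    [[0, 0, 0], [0, 0, 0]],
    [[0, 0, 0], [0, 0, 0]],
    [[0, 0, 0], [0, 0, 0]],
    [[0, 0, 0], [0, 0, 0]],
  ],
)

```text
t: 13.8
ee_pos: [0.5478, 0.1856, 0.027]
orientation: [3.108, 0.444, -0.014]
contact_force: [-11.9, -3.7, 7.5]
opening: 0.317
```

```bash
cat > chk.py <<'E'
from h import *
import pickle,sys
s,p,r=pose(); n_=sys.argv[1]
c=cams.calibration('wrist'); a=grab('wrist',n_+'.png')
y=np.radians(16.3); n=np.array([np.cos(y),np.sin(y)])
F=s['contact_force'];print('push',-F[:2]@n,F,s['moment']); 
plan([*(np.array([.590,.198])-.0507*n),.0275],y)
E
python3 chk.py w9
```

```text
push 12.412980190976468 [-11.8633  -3.6574   7.4814] [-0.4034  2.01   -0.0502]
t 13.85 pos [0.5478 0.1856 0.027 ] yaw 16.242807415319252 tilt z [-0.0083 -0.0034 -1.    ] F [-11.0432  -3.0794   7.5347] open 0.320158099264894
shift tool mm [-6.7231 -0.0143 -0.4109] norm 6.735631015240042
turn deg [ 0.0534  0.5106 -0.057 ] shift in turned axes [-6.7191 -0.0214 -0.4707]
```

View pics/w9.png

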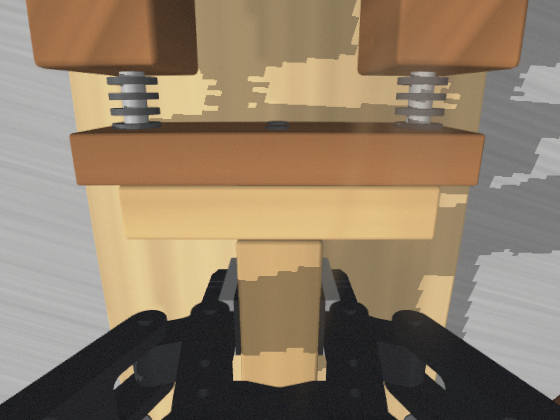

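>>> move_arm(
  deltas=[
    [[0, 0, 0], [0, 0, 0]],
    [[0, 0, 0], [0, 0, 0]],
    [[0, 0, 0], [0, 0, 0]],
    [[0, 0, 0], [0, 0, 0]],
    [[0, 0, 0], [0, 0, 0]],
  ],
)

```text
t: 14.35
ee_pos: [0.5478, 0.1856, 0.027]
orientation: [3.108, 0.444, -0.013]
contact_force: [-11.2, -2.5, 7.9]
opening: 0.321
```

Run:
```python
from h import *
b=grab('scene','s9.png')
cv2.imwrite('pics/s9c.png',cv2.resize(b[110:310,110:480],(800,432),interpolation=2)[:,:,::-1])
```

```text
(no output)
```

View pics/s9c.png

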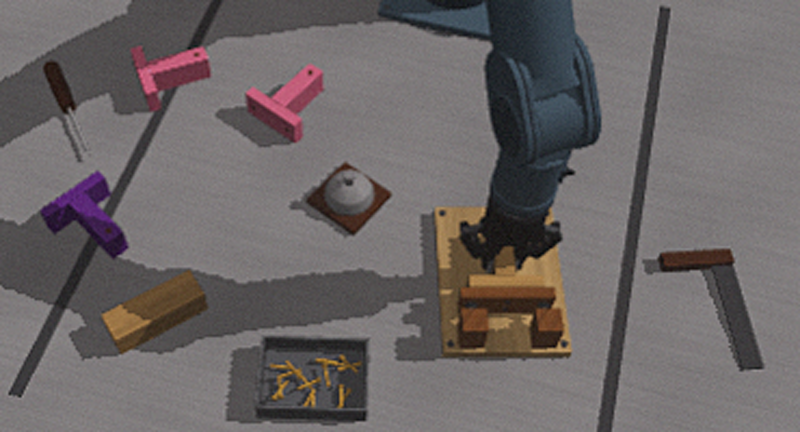

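The force and pose are steady. The scene view shows the bracket against the fence at (508,290), the plunger up at (348,183), and everything else where it was. I hand the job in.

```bash
python3 -c "
from rig import sign_off
print(sign_off())"
```

```text
the job is handed in; nothing more can be done
None
```

I rang the bell, then set the pale wooden bracket on the jig. I handed the job in at about 14.4 s with the arm still gripping the bracket and pushing it against the fence; no verdict was reported.

- **Bell:** I pressed the plunger to its stop (tip at 57.5 mm height, 28 N) and released it. The wrist picture afterwards and the last scene picture both show it up.
- **Bracket:** In the last wrist view the plate is flush with the fence and centred within about 1 mm. Yaw is within about 0.5° of the fence by the images, and the tool is tilted 0.5°.
- **Push:** The fence is about 6.8 mm in, worked out from how far the arm moved and good to about 1.5 mm. The measured push is about 11 to 12.5 N and was steady over the last 0.5 s. I put about 10 N of it on the fence and the rest down to friction with the board.
- **Off ideal:** The bracket still presses on the board with about 7.5 N. I eased that off only partly.
- **Other things:** The last scene picture shows the offcut, tray, screwdriver, try square and the pink and purple brackets where they were.

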